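Load the blue reagent cartridge into the rapid-test reader

TASK

Load the blue-gripped reagent cartridge into the open bay of the test reader: with its other end held up, hook its grey tongue under the bay's blue lip, then swing that end down until the cartridge lies flat on the bay floor, tongue still under the lip, and let go. Leave the orange-gripped cartridge where it is.

Things in the scene. Friction and masses are not known exactly. Their poses are not given: they have to be found in the camera images.
- blue_grip (a point): Centre of the blue grip of the loose cartridge to load (0.16 kg), 39 mm above its underside. White block 90 (x) x 50 (y) x 22 mm high; on its middle stands the grip, 40 (x) x 14 (y) mm, from 22 to 56 mm above the underside; balanced there. 9 mm nozzles on the block at x = -33 and +33. Starts level on the table. Axes: z up, y across, -x towards the tongue. Grip across y, fingertips above the block.
- blue_tongue (a point): Middle of the tip of the blue cartridge's grey tongue, a flat plate 36 wide (y) x 8 mm thick, level with the underside, that sticks out 24 mm from the block's -x end. This point is 69 mm towards -x from the block's middle and 4 mm above the underside. Axes as blue_grip.
- bay_seat (a point): Spot on the level floor of the fixed reader's bay, 25 mm above the table, for the middle of the cartridge's underside; axes as the loaded cartridge (-x to the lip). In mm: side walls y = -33, +33 and heel wall x = 52, 16 high; end wall x = -74. Blue lip from there to its edge at x = -53, underside 18, top 25 above the floor. Enters tilted 15 to 25 degrees, tongue down. No latch; some play.
- orange_grip (a point): Centre of the orange grip of a second loose cartridge, same shape, size and axes as the blue one, 39 mm above its underside. Leave it alone.
There are look-alikes about, which are no part of the job. There is more than one size of the part that bears bay_seat; the job needs the largest.

How it is judged:
On the way:
1. the blue cartridge's tongue is under the lip while its other end is still up (tilted more than 6 degrees) (x of blue_tongue in the frame of bay_seat between -0.078 and -0.056 m and z of blue_tongue in the frame of bay_seat between -0.003 and 0.018 m and y of blue_tongue in the frame of bay_seat between -0.033 and 0.033 m and z of blue_grip in the frame of bay_seat above 0.043 m and angle between blue_grip's own z axis and vertical above 0.105 rad), for 0.1 s.
At the end, for the whole second after the job is handed in: The blue cartridge lies flat on the bay floor (within 4 degrees and 4 mm in height), its grip within 15 mm of the bay's middle and its tongue tip at least 3 mm under the lip; the orange cartridge is within 30 mm of where it began (x of blue_tongue in the frame of bay_seat between -0.078 and -0.056 m and z of blue_tongue in the frame of bay_seat below 0.01 m and horizontal distance between blue_grip and bay_seat below 0.015 m and z of blue_grip in the frame of bay_seat between 0.034 and 0.043 m and angle between blue_grip's own z axis and vertical below 0.07 rad and distance of orange_grip from where it was at the start of the episode below 0.03 m); the robot touches nothing.
It fails at once if the orange cartridge is moved by more than 30 mm (distance of orange_grip from where it was at the start of the episode above 0.03 m).
It also fails if it takes over 40 s, if anything falls off the work surface, if the arm or the gripper's body presses on something with over 40 N, if the wrist force passes 120 N, or if a joint passes its speed limit or range.

ROBOT

A 6-joint arm with a two-finger parallel gripper is mounted at the origin on the work surface. World frame = base frame: x ahead of the robot, y to its left, z up, the work surface at z = 0. Lengths are in m, angles in rad, forces in N, time in s.
With the tool pointing down it reaches from about 0.35 to 0.775 m from the base axis. Payload 7.3 kg.
Tool frame: the origin (TCP) lies between the finger pads; the fingertips stand 17 mm ahead of it and the grasp point (between the pads) lies 2 mm behind it; x points along the fingers, y is the direction in which the jaws open and shut, and the axes are right-handed (so a half turn about x gives the same grasp; the last joint's range is limited). The gripper opens to 92 mm and grips with 3 to 60 N. Pads are 19 mm wide; open, the fingers measure 130 mm over their backs; the gripper's body (75 mm by 190 mm) begins 47 mm behind the grasp point.
Start: joints at [-1.425, 0.342, 1.524, -0, 1.275, -0.146], TCP at [0.151, -0.503, 0.244] pointing down, gripper open.
Joint ranges: [-2.53, 2.53], [-0.77, 2.02], [0.04, 2.7], [-1, 4.14], [0.28, 2.66], [-3.11, 3.11]. Speed limits (rad/s): [2.57, 2.57, 3.14, 3.14, 3.14, 3.14].

INTERFACE

Orientations are given as a 3x3 rotation matrix whose columns are the frame's x, y, z axes.
In Python, from rig import manip gives the robot as it stands.
- The arm moves only by the tool apply_moves, never from a script. Its arguments are lists of equal length, an entry for each row: "fingers": the closure, from 0 (fully open) to 1 (shut); "linear": the shift along the tool's x, y, z in m, a list of three; "rotation": the turn, a rotation vector about the tool's x, y, z in rad, a list of three. In form: {"fingers": [fingers, ...], "linear": [[dx, dy, dz], ...], "rotation": [[wx, wy, wz], ...]}. A call has 1 to 20 rows; each row is the pose to reach, as a shift and turn from the pose commanded when the call began, along the tool's axes at that moment; what a row does not reach only later rows make up. A row lasts 1/8 s, in which the tool goes at most 62.5 mm and 10.7 degrees, less where a joint would pass 70% of its speed; a pose out of reach is approached as far as the arm can. A call with a gripper value outside its range is refused whole. The fingers move at their own pace and stop on an object; the grip force is fixed at half the most. Time passes only in rows, so rows that repeat a pose let the fingers close. It gives the time, the measured TCP pose, the force and the opening at its end, in the units of the state.
- manip.sense(): the state, without advancing time (a new reading comes with each control period).
- manip.get_image(name): name is "scene" or "top" or "wrist"; returns the picture (480x640x3 uint8, red, green, blue); there is no depth.
- manip.get_calibration(name): a dict with "intrinsics" (3x3 intrinsics, pixels), "world_to_cam" (4x4, takes a point from world to camera coordinates); the wrist camera has in their place "tool_from_camera" (4x4, takes a point from camera to tool coordinates, whose origin is the TCP and whose axes are the tool frame's). Camera axes: x right, y down, z forward; pixel columns grow to the right and rows downward; lengths in m; the calibration is good to about 2 mm. A picture is of the moment at which its call begins: read the wrist's pose just before it. get_calibration takes no time and is no camera call.
- manip.hand_in(): hands the job in, once; it reports no verdict.
Trained networks look in the newest picture that a camera, given by its name, has taken for a name from the list of things; names that differ only in an ending like _2 or _b are one class to them, and where a whole thing is asked for, a point or a joint stands for the part that bears it (a point fixed in the world has none). Each returns a list of dicts, best first, with "conf" (0 to 1); they miss things now and then, are a little off and sometimes report something else, mostly with a low value. They report only what shows in the picture. A call takes as long as a camera call. They do not tell look-alikes from the thing itself.
- manip.recognise(camera, query): "centre" ([x, y, z] in m, in world coordinates, good to about 4 mm: the middle of the surface that is visible of it).
- manip.masks_of(camera, query): "pixels" (480x640 bool, what is visible of it).
The state is a dict: "time_s": time; "joint_positions": joint angles; "qd": joint speeds; "effort": joint torques, N m; "position": TCP position; "tool_rot": TCP orientation; "contact_force": force on the tool from outside, world axes, zero at the start; "torque": the same for the moment, N m; "finger_gap": finger opening in m.
Only numpy, scipy, OpenCV 4.12 (cv2) and the standard library are available. Lean on these libraries where they do the work, as an engineer would, in place of code of your own. Each camera call takes 0.05 s, during which the arm holds its last target. There are 200 camera calls.

## Working session

There is one attempt and no reset: what is moved stays moved. The work goes in short steps, Python scripts to look and compute and a tool call to move; the robot and the scene stay as the last step left them, time stands still between calls to the robot, and variables do not carry over. Pictures are saved under pics/ and viewed, about 8 in all and at most 12, crops included, and the job is handed in when it is done.

Besides the shell and the picture viewer there is one more tool, called after "Call:" by a JSON object that holds its "op" and its "data", one argument or row to a line. apply_moves: Moves the arm, as the interface text tells. Its arguments: {"type":"object","properties":{"fingers":{"type":"array"},"linear":{"type":"array"},"rotation":{"type":"array"}},"required":["fingers","linear","rotation"]}

```bash
mkdir -p pics; cat > h.py <<'E'
import numpy as np, cv2
from rig import manip
def save(n,im): cv2.imwrite('pics/'+n, im[:,:,::-1])
def cam(name):
    c=manip.get_calibration(name); K=np.array(c['intrinsics'])
    if 'world_to_cam' in c: T=np.array(c['world_to_cam'])
    else:
        s=manip.sense(); W=np.eye(4); W[:3,:3]=s['tool_rot']; W[:3,3]=s['position']
        T=np.linalg.inv(W@np.array(c['tool_from_camera']))
    return K,T
def back(K,T,uv,z):
    R=T[:3,:3]; o=-R.T@T[:3,3]; d=R.T@np.linalg.inv(K)@np.array([uv[0],uv[1],1.])
    return o+d*(z-o[2])/d[2]
def proj(K,T,p):
    q=K@(T@np.append(p,1))[:3]; return q[:2]/q[2]
E
python3 - <<'E'
from h import *
s=manip.sense(); print(s['position'],np.round(s['tool_rot'],3))
a=manip.get_image('top');save('top0.png',a)
b=manip.get_image('scene');save('scene0.png',b)
for c in('top','scene'):
  K,T=cam(c);print(c,np.round(K,1).tolist(),np.round(-T[:3,:3].T@T[:3,3],3),np.round(T[:3,:3],2).tolist())
  for q in('blue_grip','blue_tongue','bay_seat','orange_grip'):
    for r in manip.recognise(c,q): print(c,q,round(r['conf'],2),np.round(r['centre'],3),np.round(proj(K,T,r['centre'])))
E
```

```text
[ 0.15100425 -0.5024279   0.24305143] [[-0.     0.288 -0.958]
 [ 0.001 -0.958 -0.288]
 [-1.    -0.001 -0.   ]]
top [[450.2, 0.0, 317.7], [0.0, 450.2, 236.7], [0.0, 0.0, 1.0]] [ 0.381 -0.057  0.735] [[-0.01, -1.0, 0.04], [-0.99, 0.0, -0.14], [0.14, -0.04, -0.99]]
top blue_grip 0.81 [ 0.524 -0.086  0.021] [319. 213.]
top blue_tongue 0.95 [ 0.526 -0.093  0.022] [324. 211.]
top bay_seat 0.84 [ 0.343 -0.103  0.031] [332. 327.]
top bay_seat 0.78 [0.349 0.134 0.032] [176. 325.]
top bay_seat 0.59 [0.574 0.147 0.038] [172. 179.]
top orange_grip 0.72 [ 0.453 -0.258  0.021] [427. 255.]
scene [[474.6, 0.0, 320.2], [0.0, 474.6, 237.5], [0.0, 0.0, 1.0]] [ 0.905 -0.021  0.635] [[-0.11, 0.99, 0.0], [0.79, 0.09, -0.6], [-0.6, -0.07, -0.8]]
scene blue_grip 0.8 [ 0.55  -0.09   0.021] [300. 292.]
scene blue_tongue 0.86 [ 0.549 -0.092  0.022] [299. 290.]
scene bay_seat 0.97 [0.598 0.148 0.045] [469. 331.]
scene bay_seat 0.71 [0.363 0.134 0.029] [447. 207.]
scene bay_seat 0.69 [ 0.351 -0.098  0.031] [311. 189.]
scene orange_grip 0.59 [ 0.478 -0.263  0.021] [200. 242.]
```

View pics/top0.png

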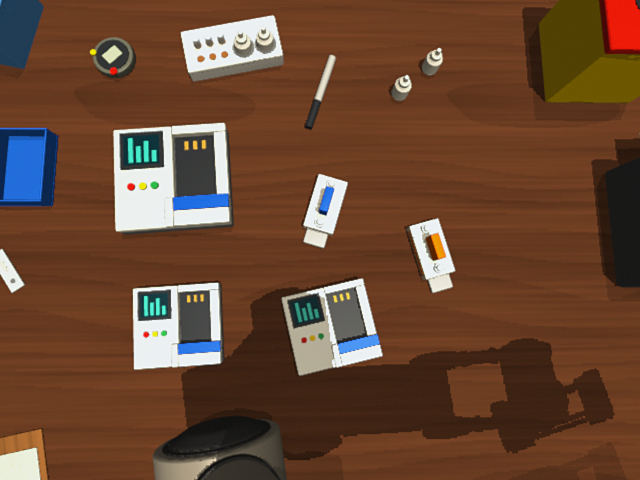

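View pics/scene0.png

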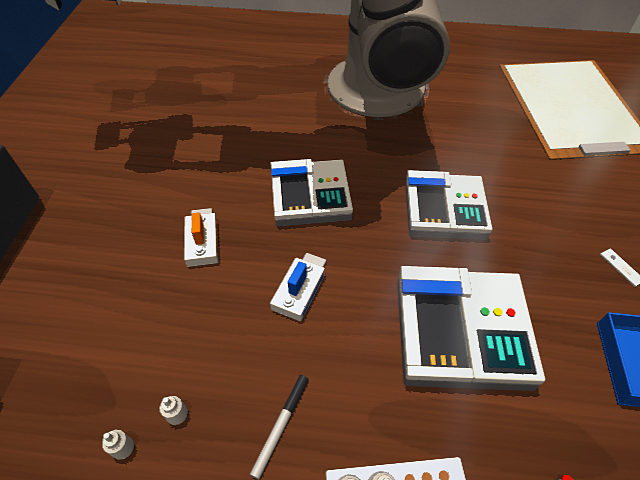

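The top view shows the blue cartridge at (326,205) with its tongue at (316,240), towards the robot. The largest reader's bay is at about (200,165) with its lip at (200,202), also towards the robot. The orange cartridge is at (433,255).

```bash
cat >> h.py <<'E'
def grip_pose(name,im,z=0.056,near=None):
    """blue grip top: blob -> rect in world at height z"""
    K,T=cam(name); hsv=cv2.cvtColor(im,cv2.COLOR_RGB2HSV)
    m=cv2.inRange(hsv,(105,120,60),(130,255,255))
    n,l,st,ce=cv2.connectedComponentsWithStats(m)
    for i in range(1,n):
        if st[i,4]>60:
            ys,xs=np.where(l==i)
            P=np.array([back(K,T,(x,y),z)[:2] for x,y in zip(xs,ys)],np.float32)
            print(st[i].tolist(),np.round(ce[i]),'rect',[np.round(v,4) for v in cv2.minAreaRect(P*1000)])
E
python3 - <<'E'
from h import *
print(np.round(manip.get_calibration('wrist')['tool_from_camera'],3)); print(np.round(manip.get_calibration('wrist')['intrinsics'],1).tolist())
im=cv2.imread('pics/top0.png')[:,:,::-1].copy()
grip_pose('top',im,0.05)
K,T=cam('top')
for n,uv,z in [('tip',(316,241),.008),('blk',(326,210),.022),('grip',(326,199),.053),('lipL',(173,198),.05),('lipR',(229,194),.05),('floorTL',(175,137),.025),('floorTR',(214,133),.025),('wallTR',(226,125),.041),('lipnearL',(173,210),.05),('lipnearR',(229,206),.05)]: print(n,np.round(back(K,T,uv,z),4))
E
```

```text
[[ 0.    -0.269  0.963 -0.142]
 [ 1.     0.001 -0.     0.001]
 [-0.001  0.963  0.269 -0.072]
 [ 0.     0.     0.     1.   ]]
[[408.2, 0.0, 326.9], [0.0, 408.2, 240.7], [0.0, 0.0, 1.0]]
[0, 128, 58, 78, 4307] [ 27. 166.] rect [array([591.9746, 365.6583]), array([122.7453,  88.7449]), np.float64(0.2471)]
[319, 187, 15, 28, 227] [326. 200.] rect [array([537.8782, -95.5661]), array([13.3784, 43.5502]), np.float64(72.6446)]
[173, 194, 56, 16, 744] [200. 201.] rect [array([536.4883,  98.1332]), array([21.3948, 84.643 ]), np.float64(3.8815)]
[338, 334, 42, 20, 445] [358. 343.] rect [array([ 319.2952, -141.0792]), array([16.1716, 60.7302]), np.float64(12.4932)]
[178, 341, 43, 13, 465] [199. 347.] rect [array([317.1278,  94.5637]), array([16.1142, 61.3934]), np.float64(3.2978)]
tip [ 0.4791 -0.0808  0.008 ]
blk [ 0.5277 -0.097   0.022 ]
grip [ 0.5387 -0.0955  0.053 ]
lipL [0.5414 0.1404 0.05  ]
lipR [0.5476 0.0548 0.05  ]
floorTL [0.6489 0.148  0.025 ]
floorTR [0.656  0.0851 0.025 ]
wallTR [0.6633 0.0631 0.041 ]
lipnearL [0.5226 0.1397 0.05  ]
lipnearR [0.5286 0.0544 0.05  ]
```

```bash
cat >> h.py <<'E'
from scipy.spatial.transform import Rotation as Ro
def tool(yaw,tilt=0):
    """tool axes for cartridge yaw (deg) and tilt (deg, tongue -x end down)"""
    C=(Ro.from_euler('z',yaw,degrees=True)*Ro.from_euler('y',-tilt,degrees=True)).as_matrix()
    return C, np.column_stack([-C[:,2],-C[:,1],-C[:,0]])
def go(p,yaw,tilt=0):
    s=manip.sense(); R=np.array(s['tool_rot']); G=tool(yaw,tilt)[1]
    print('lin',np.round(R.T@(np.array(p)-s['position']),4).tolist(),'rot',np.round(Ro.from_matrix(R.T@G).as_rotvec(),4).tolist())
E
python3 -c "
from h import *
go((.535,-.096,.15),-17)"
```

```text
lin [0.0937, -0.2791, -0.4848] rot [0.5885, 0.0, 0.0]
```

Call:
{"op": "apply_moves", "data": {
  "fingers": [0,0,0,0,0,0,0,0,0,0,0,0,0,0],
  "linear": [
    [0.0,-0.0279,-0.0485],
    [0.0,-0.0558,-0.097],
    [0.01,-0.0837,-0.1454],
    [0.02,-0.1116,-0.1939],
    [0.03,-0.1396,-0.2424],
    [0.04,-0.1675,-0.2909],
    [0.05,-0.1954,-0.3394],
    [0.06,-0.2233,-0.3878],
    [0.077,-0.2512,-0.4363],
    [0.0937,-0.2791,-0.4848],
    [0.0937,-0.2791,-0.4848],
    [0.0937,-0.2791,-0.4848],
    [0.0937,-0.2791,-0.4848],
    [0.0937,-0.2791,-0.4848]
  ],
  "rotation": [
    [0.06,0,0],
    [0.12,0,0],
    [0.18,0,0],
    [0.24,0,0],
    [0.3,0,0],
    [0.36,0,0],
    [0.42,0,0],
    [0.48,0,0],
    [0.54,0,0],
    [0.5885,0,0],
    [0.5885,0,0],
    [0.5885,0,0],
    [0.5885,0,0],
    [0.5885,0,0]
  ]
}}

```text
time_s: 2.25
position: [0.5348, -0.0971, 0.1506]
tool_rot: [[0.001, -0.294, -0.956], [-0.0, -0.956, 0.294], [-1.0, 0.0, -0.001]]
contact_force: [0.2, 0.2, 0.6]
finger_gap: 0.0919
```

```bash
python3 -c "
from h import *
s=manip.sense();print(s['time_s'],s['position'],s['finger_gap'],np.abs(s['qd']).max())
im=manip.get_image('wrist');save('w1.png',im);grip_pose('wrist',im)"
```

```text
2.25 [ 0.53475913 -0.09710078  0.1505903 ] 0.09185302633068743 0.003680311883392797
[310, 212, 23, 64, 1289] [321. 242.] rect [array([540.0479, -95.5038]), array([13.2181, 39.5151]), np.float64(73.1553)]
```

View pics/w1.png

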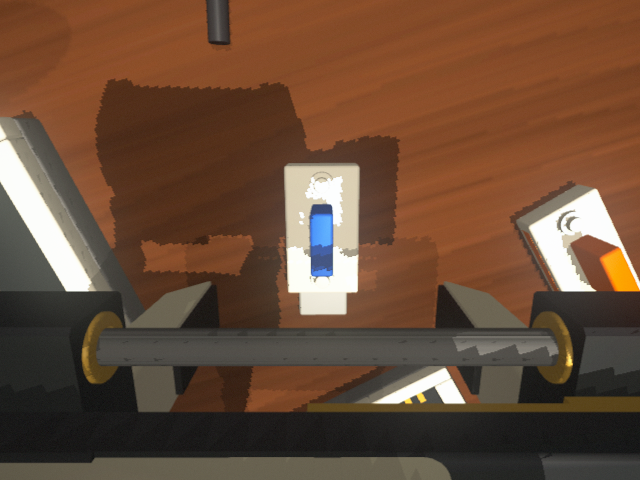

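The wrist view shows the blue grip at (321,242) and the block spanning columns 285–358 and rows 164–292. The tongue points down the image, and the view is aligned with the cartridge.

```bash
python3 -c "
from h import *
K,T=cam('wrist')
q=[back(K,T,u,.022)[:2] for u in [(285.5,164.5),(358.5,164.5),(358,292),(286,292)]]
print(np.round(q,4),np.round(np.mean(q,0),4),[np.linalg.norm(q[i]-q[i-1]) for i in range(4)])
print(back(K,T,(323.5,314),.008))
go((.539,-.096,.075),-17);go((.539,-.096,.043),-17)"
```

```text
[[ 0.5894 -0.086 ]
 [ 0.5754 -0.1316]
 [ 0.4893 -0.1068]
 [ 0.5043 -0.0577]] [ 0.5396 -0.0955] [np.float64(0.08968458345025448), np.float64(0.04770821973226335), np.float64(0.0896648760892875), np.float64(0.05130661558115428)]
[ 0.47365501 -0.0761219   0.008     ]
lin [0.0755, -0.0022, -0.0036] rot [-0.0015, -0.0009, -0.0002]
lin [0.1075, -0.0022, -0.0036] rot [-0.0015, -0.0009, -0.0002]
```

Call:
{"op": "apply_moves", "data": {
  "fingers": [0,0,0,0,1,1,1,1,1,1,1,1],
  "linear": [
    [0.04,-0.002,-0.004],
    [0.08,-0.002,-0.004],
    [0.1075,-0.002,-0.004],
    [0.1075,-0.002,-0.004],
    [0.1075,-0.002,-0.004],
    [0.1075,-0.002,-0.004],
    [0.1075,-0.002,-0.004],
    [0.1075,-0.002,-0.004],
    [0.1075,-0.002,-0.004],
    [0.1075,-0.002,-0.004],
    [0.1075,-0.002,-0.004],
    [0.1075,-0.002,-0.004]
  ],
  "rotation": [
    [0,0,0],
    [0,0,0],
    [0,0,0],
    [0,0,0],
    [0,0,0],
    [0,0,0],
    [0,0,0],
    [0,0,0],
    [0,0,0],
    [0,0,0],
    [0,0,0],
    [0,0,0]
  ]
}}

```text
time_s: 3.8
position: [0.5395, -0.0953, 0.0425]
tool_rot: [[-0.0, -0.292, -0.956], [-0.0, -0.956, 0.292], [-1.0, 0.0, 0.0]]
contact_force: [0.3, 0.3, 0.2]
finger_gap: 0.0165
```

```bash
python3 -c "
from h import *
s=manip.sense();print(s['position'],s['finger_gap'])
go((.58,.11,.20),4)
go(s['position']+np.array([0,0,.12]),-17)"
```

```text
[ 0.5394586  -0.09533433  0.04246168] 0.01651981769445504
lin [-0.1576, -0.2082, 0.0213] rot [-0.3665, 0.0001, -0.0001]
lin [-0.12, 0.0, 0.0] rot [0.0, 0.0001, -0.0001]
```

```bash
python3 -c "
from h import *
go((.50,.11,.20),4)"
```

```text
lin [-0.1576, -0.1848, 0.0978] rot [-0.3665, 0.0001, -0.0001]
```

Call:
{"op": "apply_moves", "data": {
  "fingers": [1,1,1,1,1,1,1,1,1,1,1,1,1],
  "linear": [
    [0,0,0],
    [-0.02,0,0],
    [-0.06,0,0],
    [-0.1,0,0],
    [-0.13,-0.03,0.015],
    [-0.1576,-0.065,0.03],
    [-0.1576,-0.1,0.05],
    [-0.1576,-0.135,0.07],
    [-0.1576,-0.165,0.085],
    [-0.1576,-0.1848,0.0978],
    [-0.1576,-0.1848,0.0978],
    [-0.1576,-0.1848,0.0978],
    [-0.1576,-0.1848,0.0978]
  ],
  "rotation": [
    [0,0,0],
    [0,0,0],
    [0,0,0],
    [0,0,0],
    [-0.06,0,0],
    [-0.12,0,0],
    [-0.18,0,0],
    [-0.24,0,0],
    [-0.3,0,0],
    [-0.3665,0,0],
    [-0.3665,0,0],
    [-0.3665,0,0],
    [-0.3665,0,0]
  ]
}}

```text
time_s: 5.42
position: [0.5002, 0.1091, 0.2]
tool_rot: [[-0.0, 0.068, -0.998], [-0.0, -0.998, -0.068], [-1.0, 0.0, 0.0]]
contact_force: [0.4, -0.7, -2.1]
finger_gap: 0.014
```

```bash
python3 -c "
from h import *
s=manip.sense();print(s['position'],s['finger_gap'],s['contact_force'])
im=manip.get_image('wrist');save('w2.png',im);grip_pose('wrist',im,.05)"
```

```text
[0.50022369 0.10910376 0.19997292] 0.01395640467106569 [ 0.43283483 -0.67623644 -2.07684246]
[0, 0, 35, 150, 3904] [13. 82.] rect [array([588.1559, 321.8116]), array([23.17  , 97.0382]), np.float64(81.7573)]
[284, 166, 119, 30, 2409] [341. 179.] rect [array([536.3219,  99.5981]), array([20.6135, 84.1013]), np.float64(3.9487)]
[307, 262, 41, 66, 2487] [327. 296.] rect [array([447.6138, 104.8542]), array([54.0378, 31.4513]), np.float64(3.9531)]
[308, 366, 39, 25, 923] [327. 378.] rect [array([374.5455,  99.7899]), array([22.5454, 30.9239]), np.float64(3.9585)]
```

View pics/w2.png

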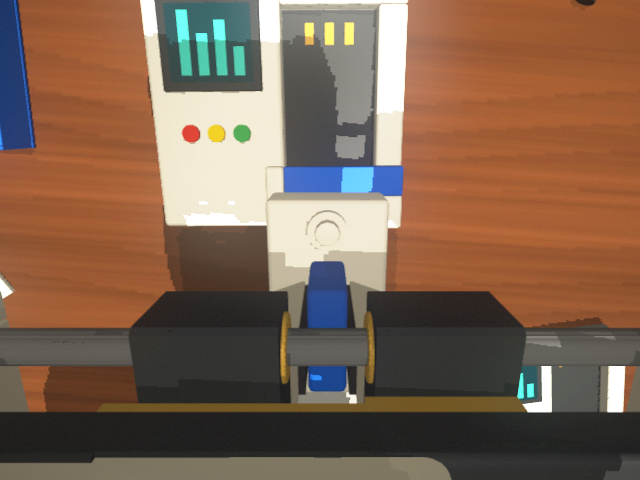

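The wrist view shows the lip at columns 284–403, rows 166–195. The dark bay floor spans about columns 284–375, and its heel edge is at row 5. The cartridge is held level, grip at (327,296).

```bash
python3 -c "
from h import *
im=cv2.imread('pics/w2.png')
for r in (60,110,150): print(r,im[r,268:296].mean(1).astype(int).tolist(),im[r,362:410].mean(1).astype(int).tolist())
print(im[0:24,365].mean(1).astype(int).tolist(),im[0:24,300].mean(1).astype(int).tolist(), im[155:172,340].tolist())
K,T=cam('wrist');C=tool(3.95)[0]
for u,z in [((284,150),.025),((375,150),.025),((282,60),.025),((376,60),.025),((284,150),.041),((375,150),.041),((330,9),.025),((330,5),.041),((330,166),.05)]:
  p=back(K,T,u,z); print(u,z,np.round(p,4),'bayaxes',np.round(C.T@p,4))
"; python3 - <<'E'
import cv2
im=cv2.imread('pics/w2.png')[0:200,250:420]
cv2.imwrite('pics/w2c.png',cv2.resize(im,None,fx=3,fy=3,interpolation=cv2.INTER_NEAREST)[:600])
E
```

```text
60 [232, 232, 233, 232, 233, 233, 233, 233, 231, 226, 219, 207, 176, 146, 127, 103, 90, 91, 89, 89, 89, 89, 90, 90, 91, 92, 92, 90] [142, 143, 143, 143, 144, 145, 144, 145, 145, 146, 124, 108, 102, 112, 131, 147, 236, 254, 255, 255, 255, 255, 255, 255, 255, 255, 255, 255, 255, 255, 255, 255, 255, 255, 255, 255, 255, 255, 255, 255, 255, 255, 255, 239, 130, 132, 130, 132]
110 [232, 232, 233, 232, 232, 232, 232, 233, 232, 232, 229, 222, 213, 195, 160, 133, 112, 89, 80, 79, 80, 81, 79, 80, 79, 79, 78, 80] [145, 146, 145, 146, 145, 147, 147, 146, 146, 146, 140, 107, 110, 129, 172, 246, 254, 255, 255, 255, 255, 255, 255, 255, 255, 255, 255, 255, 255, 255, 255, 254, 247, 247, 247, 247, 254, 255, 255, 255, 254, 237, 123, 123, 121, 121, 122, 122]
150 [231, 232, 232, 231, 232, 232, 232, 232, 232, 231, 231, 231, 226, 218, 206, 177, 145, 119, 91, 80, 80, 80, 78, 77, 79, 78, 80, 79] [151, 150, 117, 81, 82, 82, 82, 82, 81, 76, 71, 104, 126, 146, 188, 217, 230, 233, 232, 232, 232, 233, 233, 232, 232, 232, 232, 232, 232, 232, 231, 232, 232, 232, 231, 231, 230, 227, 221, 175, 119, 121, 118, 120, 118,
[... 441 characters left out ...]
7, 56], [202, 104, 55], [206, 108, 59], [204, 107, 59], [203, 106, 58]]
(284, 150) 0.025 [0.5532 0.1448 0.025 ] bayaxes [0.5619 0.1064 0.025 ]
(375, 150) 0.025 [0.558  0.0759 0.025 ] bayaxes [0.5619 0.0373 0.025 ]
(282, 60) 0.025 [0.6162 0.1488 0.025 ] bayaxes [0.625 0.106 0.025]
(376, 60) 0.025 [0.6208 0.0816 0.025 ] bayaxes [0.625  0.0386 0.025 ]
(284, 150) 0.041 [0.5542 0.1432 0.041 ] bayaxes [0.5628 0.1047 0.041 ]
(375, 150) 0.041 [0.5587 0.0778 0.041 ] bayaxes [0.5628 0.0392 0.041 ]
(330, 9) 0.025 [0.6512 0.1168 0.025 ] bayaxes [0.6577 0.0716 0.025 ]
(330, 5) 0.041 [0.6496 0.1168 0.041 ] bayaxes [0.6561 0.0718 0.041 ]
(330, 166) 0.05 [0.546  0.1095 0.05  ] bayaxes [0.5522 0.0716 0.05  ]
```

View pics/w2c.png

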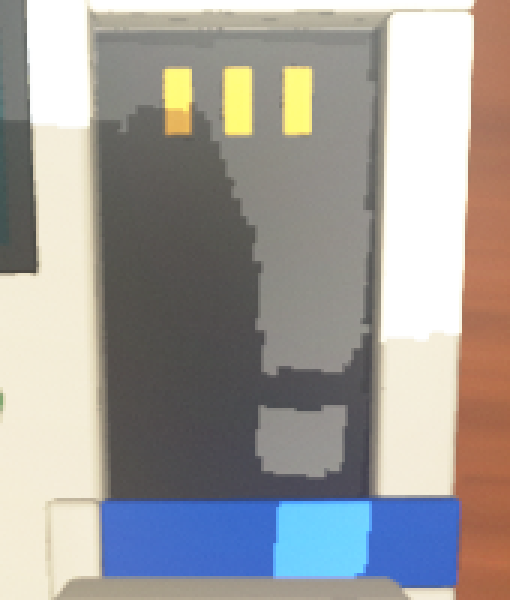

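```bash
cat >> h.py <<'E'
SEAT=np.array([.5988,.1137,.025]); YAW=3.95; H=.0425; DX=0.
def way(tipx,tipz,tilt,y=0):
    """TCP goal so that the tongue-tip bottom is at (tipx,tipz) in bay frame"""
    B=tool(YAW)[0]; C,_=tool(YAW,tilt)
    tcp=SEAT+B@np.array([tipx,y,tipz])+C@np.array([.069-DX,0,H])
    go(tcp,YAW,tilt); return tcp
E
python3 -c "
from h import *
K,T=cam('wrist');s=manip.sense();C=tool(4)[0]
for v in [(.045,-.025,.022),(.045,.025,.022),(.033,0,.031)]: print(np.round(proj(K,T,s['position']+C@(np.array(v)-[0,0,H]))))
print(s['position'])
for a in [(-.046,.035,18),(-.046,.0025,18),(-.067,.0025,18)]: print(a,way(*a))
"
```

```text
[387. 198.]
[263. 198.]
[325. 232.]
[0.50020902 0.10913312 0.19998026]
lin [0.0782, 0.0021, -0.1052] rot [-0.0008, 0.3143, -0.0004]
(-0.046, 0.035, 18) [0.60527426 0.11414705 0.12174207]
lin [0.1107, 0.0021, -0.1052] rot [-0.0008, 0.3143, -0.0004]
(-0.046, 0.0025, 18) [0.60527426 0.11414705 0.08924207]
lin [0.1107, 0.0021, -0.0842] rot [-0.0008, 0.3143, -0.0004]
(-0.067, 0.0025, 18) [0.58432415 0.11270044 0.08924207]
```

Call:
{"op": "apply_moves", "data": {
  "fingers": [1,1,1,1,1,1,1,1,1],
  "linear": [
    [0,0,-0.03],
    [0,0.001,-0.06],
    [0,0.002,-0.09],
    [0.02,0.002,-0.105],
    [0.05,0.002,-0.105],
    [0.078,0.002,-0.105],
    [0.078,0.002,-0.105],
    [0.078,0.002,-0.105],
    [0.078,0.002,-0.105]
  ],
  "rotation": [
    [0,0.06,0],
    [0,0.12,0],
    [0,0.18,0],
    [0,0.25,0],
    [0,0.314,0],
    [0,0.314,0],
    [0,0.314,0],
    [0,0.314,0],
    [0,0.314,0]
  ]
}}

```text
time_s: 6.6
position: [0.6059, 0.1152, 0.1237]
tool_rot: [[0.311, 0.069, -0.948], [0.022, -0.998, -0.066], [-0.95, 0.0, -0.311]]
contact_force: [0.1, 0.6, -2.4]
finger_gap: 0.0139
```

```bash
python3 -c "
from h import *
s=manip.sense();print(s['position'],s['finger_gap'],s['contact_force'])
for a in [(-.046,.0025,18),(-.067,.0025,18)]: print(a,way(*a))
im=manip.get_image('scene');save('s1.png',cv2.resize(im[230:420,360:580],None,fx=3,fy=3))"
```

```text
[0.60589725 0.11522445 0.12369473] 0.013933825603324032 [ 0.0703121   0.630806   -2.35697945]
lin [0.0325, 0.001, 0.0114] rot [0.0006, -0.0026, 0.0001]
(-0.046, 0.0025, 18) [0.60527426 0.11414705 0.08924207]
lin [0.026, 0.001, 0.0313] rot [0.0006, -0.0026, 0.0001]
(-0.067, 0.0025, 18) [0.58432415 0.11270044 0.08924207]
```

View pics/s1.png

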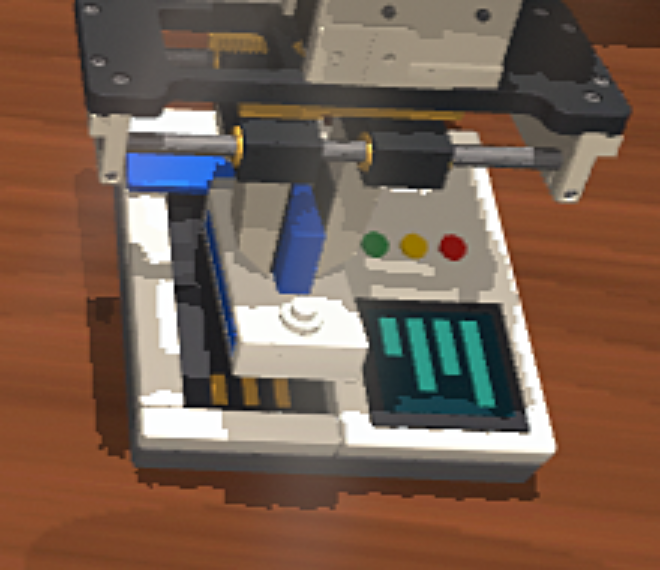

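The scene view shows the tilted cartridge held over the bay with its tongue end down. The rear nozzle is at about (461,333) in the full image; I'll check that against the model.

```bash
python3 -c "
from h import *
K,T=cam('scene');s=manip.sense();C=tool(3.95,18)[0]
for v in [(.033,0,.031),(.045,-.025,.022),(.045,.025,.022)]: print(np.round(proj(K,T,s['position']+C@(np.array(v)-[0,0,H])),1))
B=tool(YAW)[0]
for v in [(.052,-.033,.016),(.052,.033,.016),(-.053,-.033,.025)]:print('bay',np.round(proj(K,T,SEAT+B@np.array(v)),1))
"
```

```text
[461.6 331.4]
[440.7 343.4]
[483.8 345.3]
bay [421.1 365.1]
bay [472.1 367.4]
bay [416.1 291.7]
```

Call:
{"op": "apply_moves", "data": {
  "fingers": [1,1,1,1,1,1,1,1,1,1,1,1],
  "linear": [
    [0.01,0.001,0.004],
    [0.02,0.001,0.0075],
    [0.028,0.001,0.01],
    [0.0325,0.001,0.0115],
    [0.0325,0.001,0.0115],
    [0.031,0.001,0.0165],
    [0.029,0.001,0.0215],
    [0.0275,0.001,0.0265],
    [0.026,0.001,0.0313],
    [0.026,0.001,0.0313],
    [0.026,0.001,0.0313],
    [0.026,0.001,0.0313]
  ],
  "rotation": [
    [0,0,0],
    [0,0,0],
    [0,0,0],
    [0,0,0],
    [0,0,0],
    [0,0,0],
    [0,0,0],
    [0,0,0],
    [0,0,0],
    [0,0,0],
    [0,0,0],
    [0,0,0]
  ]
}}

```text
time_s: 8.15
position: [0.5835, 0.1128, 0.0877]
tool_rot: [[0.308, 0.07, -0.949], [0.021, -0.998, -0.066], [-0.951, 0.0, -0.309]]
contact_force: [0.8, -0.5, -1.8]
finger_gap: 0.0138
```

```bash
python3 -c "
from h import *
s=manip.sense();print(s['position'],s['finger_gap'],s['contact_force'])
for a in [(-.067,.002,15),(-.067,.002,12),(-.067,.0015,9),(-.0675,.0015,6),(-.068,.001,3),(-.068,.0005,0)]: print(a,way(*a))
K,T=cam('scene');C=tool(3.95,18)[0]
for v in [(.033,0,.031),(.045,-.025,.022),(.045,.025,.022)]: print(np.round(3*(proj(K,T,s['position']+C@(np.array(v)-[0,0,H]))-[360,230]),1))
im=manip.get_image('scene');save('s2.png',cv2.resize(im[230:420,360:580],None,fx=3,fy=3))"
```

```text
[0.58346372 0.11279671 0.0877412 ] 0.01382319887295555 [ 0.84563728 -0.49828458 -1.76034439]
lin [0.003, 0.0002, -0.0032] rot [0.0009, -0.0525, 0.0001]
(-0.067, 0.002, 15) [0.58747604 0.11291808 0.08591036]
lin [0.0068, 0.0002, -0.0052] rot [0.0009, -0.1048, 0.0001]
(-0.067, 0.002, 12) [0.59047576 0.11312521 0.08291718]
lin [0.0111, 0.0002, -0.0068] rot [0.0009, -0.1572, 0.0001]
(-0.067, 0.0015, 9) [0.59331509 0.11332127 0.07927073]
lin [0.0149, 0.0002, -0.0078] rot [0.0009, -0.2095, 0.0001]
(-0.0675, 0.0015, 6) [0.59548744 0.11347127 0.07597964]
lin [0.0193, 0.0002, -0.0085] rot [0.0009, -0.2619, 0.0]
(-0.068, 0.001, 3) [0.59748429 0.11360915 0.07205294]
lin [0.0238, 0.0002, -0.0095] rot [0.0009, -0.3143, 0.0]
(-0.068, 0.0005, 0) [0.59979762 0.11376889 0.068     ]
[274.9 292.9]
[216.3 326.5]
[336.5 331.6]
```

View pics/s2.png

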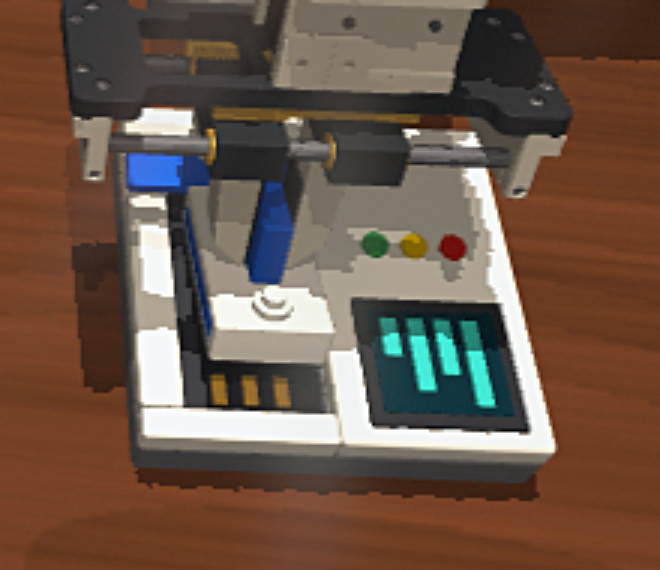

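The nozzle is at about (272,298) in the crop, against a predicted (275,293). The tongue is under the lip and there is no contact force, so I'll swing it down.

Call:
{"op": "apply_moves", "data": {
  "fingers": [1,1,1,1,1,1,1,1,1,1],
  "linear": [
    [0.003,0,-0.0032],
    [0.0068,0,-0.0052],
    [0.0111,0,-0.0068],
    [0.0149,0,-0.0078],
    [0.0193,0,-0.0085],
    [0.0215,0,-0.009],
    [0.0238,0,-0.0095],
    [0.0238,0,-0.0095],
    [0.0238,0,-0.0095],
    [0.0238,0,-0.0095]
  ],
  "rotation": [
    [0,-0.0525,0],
    [0,-0.105,0],
    [0,-0.157,0],
    [0,-0.21,0],
    [0,-0.262,0],
    [0,-0.288,0],
    [0,-0.314,0],
    [0,-0.314,0],
    [0,-0.314,0],
    [0,-0.314,0]
  ]
}}

```text
time_s: 9.45
position: [0.5994, 0.114, 0.0682]
tool_rot: [[0.0, 0.07, -0.998], [-0.0, -0.998, -0.07], [-1.0, 0.0, -0.0]]
contact_force: [0.3, -0.4, -1.3]
finger_gap: 0.014
```

```bash
python3 -c "
from h import *
s=manip.sense();print(s['position'],s['finger_gap'],s['contact_force'],s['torque'])
way(-.068,.0,0)
K,T=cam('scene');C=tool(3.95,0)[0]
for v in [(.033,0,.031),(.045,-.025,.022),(.045,.025,.022)]: print(np.round(3*(proj(K,T,s['position']+C@(np.array(v)-[0,0,H]))-[360,230]),1))
im=manip.get_image('scene');save('s3.png',cv2.resize(im[230:420,360:580],None,fx=3,fy=3))"
```

```text
[0.59943326 0.11396529 0.06817304] 0.013980670259660698 [ 0.34206294 -0.43917045 -1.34869556] [-0.07040765  0.02982563 -0.00600997]
lin [0.0007, 0.0002, -0.0003] rot [0.0008, -0.0003, -0.0001]
[263.2 354.1]
[203.9 386.2]
[320.1 391.2]
```

View pics/s3.png

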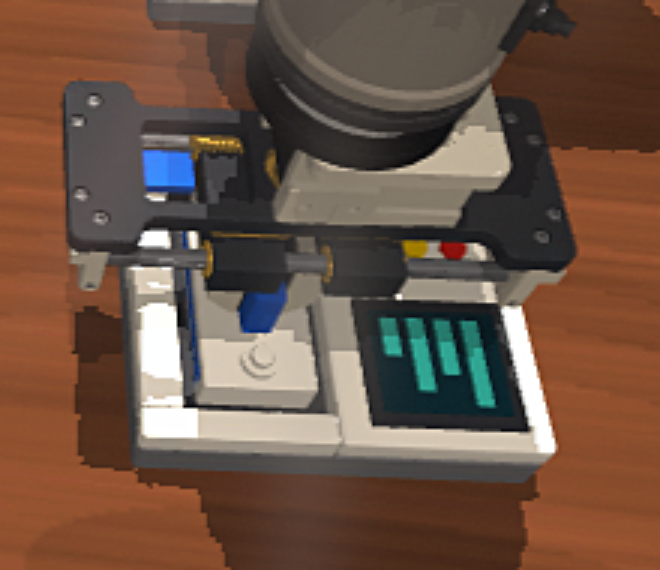

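The cartridge lies flat in the bay, with the nozzle at (260,360) in the crop, near the prediction. I'll lower it a last millimetre, open part-way and retreat straight up.

Call:
{"op": "apply_moves", "data": {
  "fingers": [1,1,1,0.65,0.65,0.65,0.65,0.65,0.65,0.65,0.65,0.65,0.65,0.65,0.65],
  "linear": [
    [0.0007,0,0],
    [0.0014,0,0],
    [0.0014,0,0],
    [0.0014,0,0],
    [0.0014,0,0],
    [0.0014,0,0],
    [0.0014,0,0],
    [-0.01,0,0],
    [-0.03,0,0],
    [-0.06,0,0],
    [-0.1,0,0],
    [-0.14,0,0.05],
    [-0.15,0,0.1],
    [-0.15,0,0.1],
    [-0.15,0,0.1]
  ],
  "rotation": [
    [0,0,0],
    [0,0,0],
    [0,0,0],
    [0,0,0],
    [0,0,0],
    [0,0,0],
    [0,0,0],
    [0,0,0],
    [0,0,0],
    [0,0,0],
    [0,0,0],
    [0,0,0],
    [0,0,0],
    [0,0,0],
    [0,0,0]
  ]
}}

```text
time_s: 11.38
position: [0.5006, 0.107, 0.2189]
tool_rot: [[0.002, 0.07, -0.998], [0.0, -0.998, -0.07], [-1.0, 0.0, -0.002]]
contact_force: [0.6, 0.4, -0.2]
finger_gap: 0.0321
```

```bash
python3 -c "
from h import *
s=manip.sense();print(s['time_s'],s['position'],s['finger_gap'],s['contact_force'])
im=manip.get_image('wrist');grip_pose('wrist',im,.081)
print(tool(YAW)[0].T@(np.array([.5988,.1137,.081])))
im2=manip.get_image('scene')[230:420,360:580]
K,T=cam('scene');C=tool(3.95,0)[0]
for v in [(.033,0,.031),(.045,-.025,.022),(.045,.025,.022)]: print(np.round(3*(proj(K,T,SEAT+C@(np.array(v)))-[360,230]),1))
a=cv2.resize(im,(400,300));b=cv2.resize(im2,(400,345));save('f.png',np.vstack([cv2.resize(im[0:240,160:560],(600,360))[:290],cv2.resize(im2,(600,518))[:,:][150:450]]))"
```

```text
11.375 [0.50063999 0.1070158  0.2188695 ] 0.03210010056225203 [ 0.62968188  0.39549032 -0.18275338]
[0, 0, 48, 149, 5980] [20. 78.] rect [array([589.0869, 306.5128]), array([30.6644, 93.4666]), np.float64(81.9186)]
[317, 53, 21, 64, 1264] [327.  84.] rect [array([599.0234, 113.3004]), array([38.0061, 12.727 ]), np.float64(3.6676)]
[284, 165, 112, 28, 3058] [339. 178.] rect [array([539.988, 100.724]), array([18.3143, 75.519 ]), np.float64(4.0437)]
[0.6052099  0.07218103 0.081     ]
[262.2 353.3]
[203.  385.3]
[319.  390.4]
```

View pics/f.png

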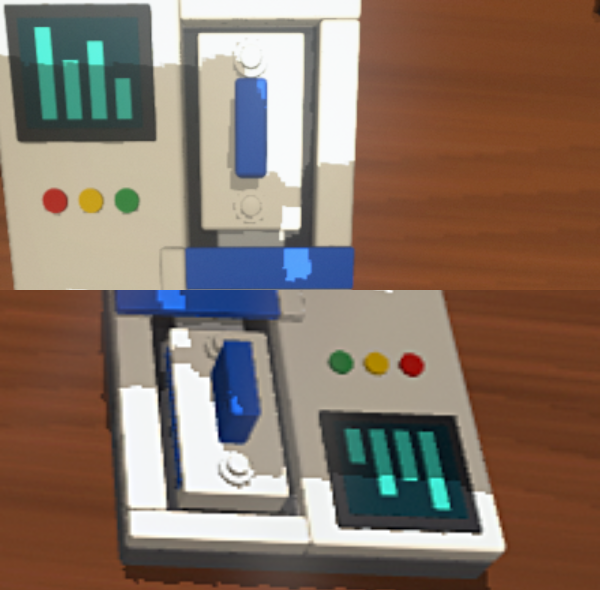

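The cartridge sits in the bay with its tongue under the lip. The grip measures (0.599, 0.113) against the seat at (0.599, 0.114).

```bash
python3 -c "
from rig import manip
print(manip.hand_in())"
```

```text
the job is handed in; nothing more can be done
None
```

The blue cartridge is loaded in the largest reader's bay and the job is handed in. The robot's clock read about 11.4 s at the last check, and hand-in reports no verdict.

- **What I did:** I gripped the blue cartridge and held it tilted 18° with the tongue down. I lowered it past the lip edge and slid the tongue about 14 mm under the lip by calculation. Then I swung the cartridge flat, let go and backed off straight up.
- **Position:** The last wrist picture puts the grip at (0.599, 0.113) m, within about 1 mm of the measured seat. It is turned 3.7° against 3.95° for the bay. That puts the tongue tip near x = -69 mm, well past the -56 mm limit.
- **Flatness:** I judged this from the pictures and from the gripper being level (under 0.2° off) and at seating height when it let go. I did not measure tilt or height afterwards.
- **Contact:** The fingers are clear and the contact force is about zero.
- **Orange cartridge:** I never went near it on purpose, and the contact forces I read stayed within a few newtons. I did not measure its position again at the end.

No check failed. The position estimates agreed to within a few millimetres, apart from a first rough guess at the bay that I replaced with a close-up measurement.

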